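# Switch off the mate corner and shut the splash cover

## Robot

A 7-joint arm with a two-finger parallel gripper is mounted at the origin on the work surface. World frame = base frame: x ahead of the robot, y to its left, z up, the work surface at z = 0. Lengths are in m, angles in rad, forces in N, time in s.
With the tool pointing down it reaches from about 0.35 to 0.9 m from the base axis. Payload 8.1 kg.
Tool frame: the origin (TCP) lies between the finger pads; the fingertips stand ahead of it and the grasp point (between the pads) is the TCP (arm.nose_length is the z of the fingertips in the tool frame, in m); z points along the fingers, y is the line along which they close (so a half turn about z gives the same grasp; the last joint's range is limited). The gripper opens to 92 mm and grips with 3 to 60 N. Pads are 19 mm wide; open, the fingers measure 130 mm over their backs; the gripper's body (75 mm by 190 mm) begins 47 mm behind the grasp point.
Start: joints at [1.227, 0.434, 0.025, 1.573, -0.012, 1.134, -0.075], TCP at [0.149, -0.607, 0.246] pointing down, gripper open.
Joint ranges: [-2.62, 2.62], [-0.44, 2.09], [-1.27, 1.32], [0.08, 2.57], [-1.32, 4.46], [0.12, 2], [-2.74, 2.74]. Speed limits (rad/s): [2.22, 2.22, 3.01, 3.01, 3.14, 3.14, 3.14].

## Interface

Orientations are given as a rotation vector (axis times angle).
In Python, from cell import sensors, optics, arm gives the robot as it stands.
- The arm moves only by the tool arm_command, never from a script. Its argument "deltas" is one flat list of numbers, 7 for each row, row after row: the turn, a rotation vector about the world's x, y, z as a fraction of full scale, then the shift along the world's x, y, z as a fraction of full scale, then the finger opening in mm, from 0 to 91.8. In form: [wx, wy, wz, dx, dy, dz, fingers, wx, wy, wz, dx, dy, dz, fingers, ...]. A call has 1 to 20 rows; each row is the pose to reach, as a shift and turn from the pose commanded when the call began; what a row does not reach only later rows make up. Full scale, the value 1, is 1 m for a shift and 90 degrees for a turn. A row lasts 1/10 s, in which the tool goes at most 50 mm and 8.59 degrees, less where a joint would pass 70% of its speed; a pose out of reach is approached as far as the arm can. A call with a number of a shift or a turn outside -1 to 1 is refused whole. A call with a gripper value outside its range is refused whole. The fingers move at their own pace and stop on an object; "force" is the grip in N (left out, the last holds). Time passes only in rows, so rows that repeat a pose let the fingers close. It gives the time, the measured TCP pose, the force, the opening and the grip force at its end, in the units of the state.
- sensors.observe(): the state, without advancing time (a new reading comes with each control period).
- optics.get_image(name): name is "scene" or "side" or "wrist"; returns the picture (384x512x3 uint8, blue, green, red); there is no depth.
- optics.calibration(name): a dict with "camera_matrix" (3x3 intrinsics, pixels), "rvec" (rotation vector, rad) and "tvec" (3), from world to camera coordinates, as OpenCV has them. Camera axes: x right, y down, z forward; pixel columns grow to the right and rows downward; lengths in m; the calibration is good to about 2 mm. A picture is of the moment at which its call begins: read the wrist's pose just before it. calibration takes no time and is no camera call; for the wrist camera it gives the pose at the moment of the call.
- arm.sign_off(): hands the job in; it is judged then, once.
The state is a dict: "clock": time; "joints": joint angles; "dq": joint speeds; "joint_efforts": joint torques, N m; "position": TCP position; "ee_rot": TCP orientation; "force": force on the tool from outside, world axes, zero at the start; "ft_torque": the same for the moment, N m; "width": opening from 0.0 (shut) to 1.0 (fully open); "gripper_force": force on a finger pad.
Only numpy, scipy, OpenCV 4.12 (cv2) and the standard library are available. Lean on these libraries where they do the work, as an engineer would, in place of code of your own. Each camera call takes 0.05 s, during which the arm holds its last target. There are 200 camera calls.

## Task

Close up the mate corner: reach in under the open splash cover and lay all four orange switches over to off in one finger drag along the row, not lifting the finger away until the last one is off. Then press the cover down past its spring until it stays shut flat, without leaning hard on anything. Leave the cups, bombilla, flask, sugar bowl and spoon where they stand and let go of everything.

Things in the scene. Friction and masses are not known exactly. Their poses are not given: they have to be found in the camera images.
- bank: fixed foot of the switch bank, on a black base 130 x 220 mm. Origin: centre of its underside. x = depth (+x away from the robot at yaw 0), y = along the switches, z up. The rigid white deck on it (120 deep, 210 long, same centre and yaw) is set higher or lower: its flat floor lies 100 to 140 mm above the origin. That height is not reported: see or feel it.
- bare (a point): point at bank x 0, y -82 mm, 100 mm above the bank's origin, i.e. at the deck floor if the deck is lowest, up to 40 mm below the floor otherwise. The floor is bare round it (y -105 to -56, x -52 to +48 mm) to be felt with the fingertip. Front sill (x -60 to -52 mm) 26 mm high above the floor, back ledge (x +48 to +60) 24 mm high; the ends of the deck are open.
- hinge (a point): point on the foot at bank x +50, y 0, 126 mm above the bank's origin. The cover's hinge line, along y, is straight above it: 0 to 40 mm higher, by as much as the deck floor is above 100 mm, so always 26 mm above the floor.
- cover (a joint): clear bluish splash cover, flat panel 107 deep x 210 long x 6 mm, hinged at the back (see hinge; the hinge line is in its underside). 0 = open at its stop, rising 63 deg from the hinge and leaning towards the robot, free edge about above the switches; 1.10 rad = shut flat, top 32 mm above the floor. Over-centre spring: before 0.75 rad it springs back open (2 to 3 N at the edge), past that it snaps shut and stays.
- sw1 (a joint): orange paddle, pivot at floor level at bank x 0, y -46 mm, 26 wide (x), 7 thick. 0 = on: upright, leaning 10 deg to -y, top 22 mm above the deck floor. 1.31 rad = off: laid over to +y, 11.5 mm high, reaching y +20 mm. Falls on below 0.55, off above; 2 N at its top. A finger dragged to +y with its lowest point 13 to 19 mm above the floor lays it over and passes; much lower it jams, higher it misses
- sw2 (a joint): orange paddle, pivot at floor level at bank x 0, y -12 mm, 26 wide (x), 7 thick. as sw1; 0 = on, 1.31 rad = off
- sw3 (a joint): orange paddle, pivot at floor level at bank x 0, y +22 mm, 26 wide (x), 7 thick. as sw1; 0 = on, 1.31 rad = off
- sw4 (a joint): orange paddle, pivot at floor level at bank x 0, y +56 mm, 26 wide (x), 7 thick. as sw1; 0 = on, 1.31 rad = off
- cup_a: matte green silicone mate cup, 76 mm across the rim, 85 mm tall; origin at the centre of its underside; bystander
- cup_b: a second, equal green mate cup, on the other side of the bank; bystander
- bombilla: brushed steel bombilla (straw), 195 mm long along its x, 8 mm thick, lying in front of the bank; origin near its middle, on the underside; bystander
- flask: stainless insulated flask, 76 mm diameter, 234 mm tall with its knob stopper, behind the bank on its +y side; origin at the centre of its underside; bystander
- sugar: white ceramic sugar bowl with steel flip-top lid, 90 mm diameter, 81 mm tall, behind the bank on its -y side; origin at the centre of its underside; bystander
- spoon: spoon, 140 mm long, lying in front of the bank; origin on its underside; bystander

How it is judged:
By the outcome, as a careful person would: the job done as asked, in the order asked, and still so for the second after the job is handed in, with the robot touching nothing.
It also fails if it takes over 53 s, if anything falls off the work surface, if the arm or the gripper's body presses on something with over 40 N, if the wrist force passes 120 N, or if a joint passes its speed limit or range.

## Working session

There is one attempt and no reset: what is moved stays moved. The work goes in short steps, Python scripts to look and compute and a tool call to move; the robot and the scene stay as the last step left them, time stands still between calls to the robot, and variables do not carry over. Pictures are saved under pics/ and viewed, at most 10 in all, crops included, and the job is handed in when it is done.

Besides the shell and the picture viewer there is one more tool, called after "Emit:" by a JSON object that holds its "api" and its "payload". arm_command: Moves the arm, as the interface text tells. Its arguments: {"type":"object","properties":{"deltas":{"type":"array","items":{"type":"number"}},"force":{"type":"number"}},"required":["deltas"]}

```bash
ls; mkdir -p pics; python3 - <<'E'
from cell import sensors, optics, arm
import cv2
for n in("scene","side"):
    cv2.imwrite(f"pics/{n}0.png",optics.get_image(n))
s=sensors.observe();print(s,arm.nose_length)
for n in("scene","side","wrist"):
    c=optics.calibration(n);print(n,c)
E
```

```text
pics
{'clock': 0.1, 'joints': array([ 1.2273818 ,  0.43513142,  0.02497583,  1.57397717, -0.01159073,
        1.13396827, -0.07507906]), 'dq': array([ 7.27827320e-05, -7.45466400e-04,  8.41841859e-04, -1.81882168e-03,
        1.46204874e-04, -1.84130170e-04,  1.31566338e-04]), 'joint_efforts': array([ 2.84026399e-03, -6.69128823e+01,  9.88118649e-01, -3.15145576e+01,
       -6.04369864e-02,  3.75125441e-02,  5.37027319e-06]), 'position': array([ 0.1489105 , -0.60658324,  0.24504823]), 'ee_rot': array([-3.11755763e+00, -3.77128042e-01,  4.56755788e-04]), 'force': array([ 0.06119299, -0.72144324,  0.65027886]), 'ft_torque': array([0.00863677, 0.00336278, 0.00645381]), 'gripper_force': 0.0, 'width': 0.9984232004845413} 0.019
scene {'camera_matrix': array([[489.26603336,   0.        , 258.91323069],
       [  0.        , 489.26603336, 197.27182504],
       [  0.        ,   0.        ,   1.        ]]), 'rvec': array([ 1.40113018,  2.21637856, -0.85038619]), 'tvec': array([ 0.20512972, -0.33123483,  1.65268511])}
side {'camera_matrix': array([[467.461227  ,   0.        , 257.46166909],
       [  0.        , 467.461227  , 190.07610552],
       [  0.        ,   0.        ,   1.        ]]), 'rvec': array([ 0.15744161, -2.74195267,  1.37138827]), 'tvec': array([0.60384074, 0.12476511, 1.0752383 ])}
wrist {'camera_matrix': array([[270.87407472,   0.        , 255.58118079],
       [  0.        , 270.87407472, 187.16125397],
       [  0.        ,   0.        ,   1.        ]]), 'rvec': array([-2.30459372,  1.80521142,  0.2388255 ]), 'tvec': array([-0.62406613, -0.0329516 ,  0.38897732])}
```

View pics/scene0.png

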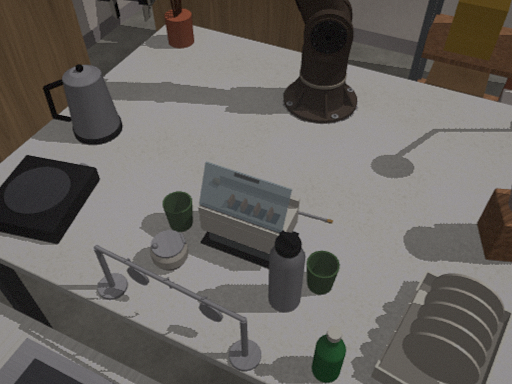

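View pics/side0.png

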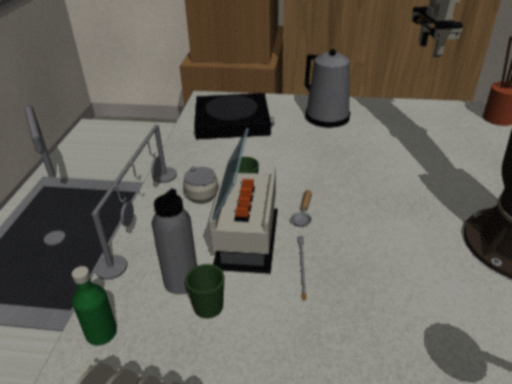

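The scene view, from behind the bank, shows the bank at about (250,215) with the clear cover open and the flask at (285,270). The side view, from +y, shows the four orange paddles at about (245,200) and the base at (247,240). I'll enlarge both.

```bash
python3 - <<'E'
import cv2
a=cv2.imread("pics/scene0.png")[150:290,180:320];cv2.imwrite("pics/sc.png",cv2.resize(cv2.convertScaleAbs(a,alpha=1.3),None,fx=4.2,fy=4.2,interpolation=cv2.INTER_CUBIC))
a=cv2.imread("pics/side0.png")[130:280,190:330];cv2.imwrite("pics/si.png",cv2.resize(cv2.convertScaleAbs(a,alpha=1.3),None,fx=4,fy=4,interpolation=cv2.INTER_CUBIC))
E
```

```text
(no output)
```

View pics/sc.png

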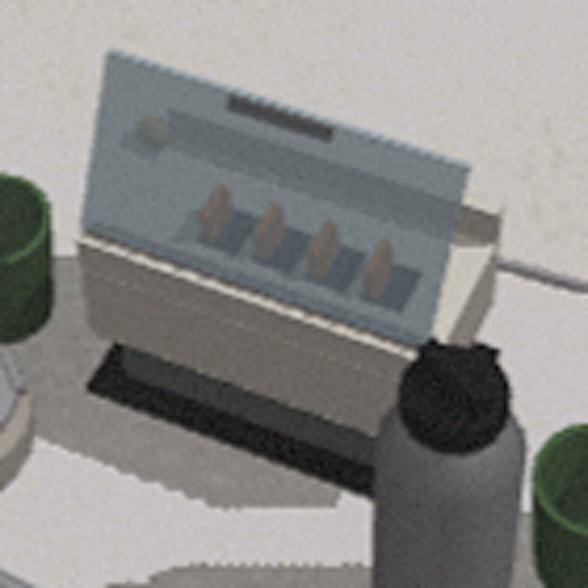

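View pics/si.png

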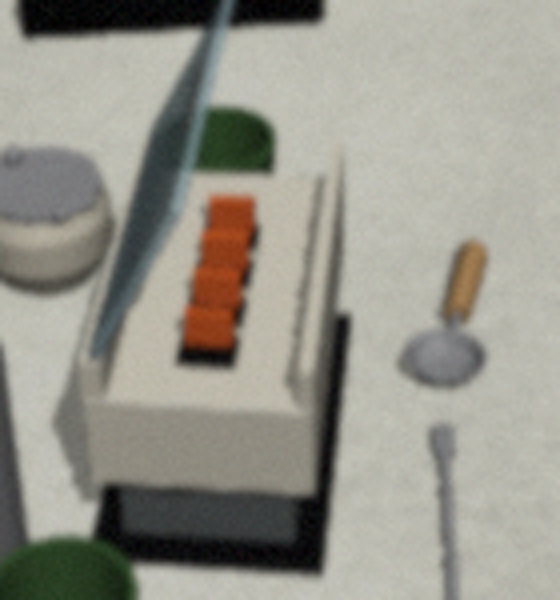

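The crops show the cover free-edge corners at scene crop (110,50) and (468,166), and the ledge corner at (80,238). In the side crop the base corners are at (320,572) and (95,560), the floor edge ends at (112,402) and (295,408), and the paddle tops are visible. I'll fit the bank pose and deck height from these.

```bash
cat >fit.py <<'E'
import numpy as np,cv2
from scipy.optimize import least_squares
from cell import sensors, optics, arm
C={n:optics.calibration(n) for n in("scene","side")}
# (cam, crop px, bank x,y, z, uses h)
P=[("scene",87,390,65,-110,0,0),("scene",80,238,60,-105,24,1),("scene",503,208,-60,105,26,1),
("scene",110,50,4,-105,122.6,1),("scene",468,166,4,105,122.6,1),
("side",320,572,-65,110,0,0),("side",95,560,65,110,0,0),("side",112,402,48,105,0,1),("side",295,408,-52,105,0,1),
("side",187,310,13,52,22,1),("side",235,307,-13,52,22,1),("side",210,198,13,-50,22,1),("side",254,197,-13,-50,22,1)]
K={"scene":(4.2,180,150),"side":(4,190,130)}
def world(p,v,uh):
    x,y,a,h=p;c,s=np.cos(a),np.sin(a)
    return np.array([x+c*v[0]-s*v[1],y+s*v[0]+c*v[1],v[2]+uh*h])
def res(p):
    r=[]
    for n,U,V,bx,by,bz,uh in P:
        k,u0,v0=K[n];c=C[n]
        q=cv2.projectPoints(world(p,np.array([bx,by,bz])/1e3,uh)[None],c["rvec"],c["tvec"],c["camera_matrix"],None)[0].ravel()
        r+=[q[0]-((U+.5)/k-.5+u0),q[1]-((V+.5)/k-.5+v0)]
    return np.array(r)
if __name__=="__main__":
    f=least_squares(res,[.55,0,0,.12],loss="soft_l1");print(f.x);print(f.fun.reshape(-1,2).round(1))
    print(np.sqrt(np.diag(np.linalg.inv(f.jac.T@f.jac))))
    p=f.x
    for nm,v in dict(bare=(0,-.082,.0),start=(0,-.075,0),end=(0,.1,0),hinge=(.05,0,.026),freeshut=(-.057,0,.032)).items(): print(nm,world(p,np.array(v),1).round(4))
E
python3 fit.py
```

```text
[0.62805211 0.04379904 0.0220094  0.11370274]
[[-0.7 -0.2]
 [-1.5  0. ]
 [-0.3 -0.9]
 [-0.7 -0.7]
 [ 0.1 -0.6]
 [ 1.1  1.3]
 [-1.6  0.6]
 [-1.6  0.3]
 [ 1.1  1.4]
 [-0.4 -0.3]
 [-0.2  1. ]
 [ 0.  -0.2]
 [ 0.3  0.5]]
[0.00087985 0.00125012 0.00988758 0.0014537 ]
bare [ 0.6299 -0.0382  0.1137]
start [ 0.6297 -0.0312  0.1137]
end [0.6259 0.1438 0.1137]
hinge [0.678  0.0449 0.1397]
freeshut [0.5711 0.0425 0.1457]
```

```bash
cat >plan.py <<'E'
import numpy as np
from scipy.spatial.transform import Rotation as R
from cell import sensors, optics, arm
B=np.array([.628,.0438,.0]);yaw=.022;h=.1137
Bz=R.from_euler('z',yaw)
def orient(th,Rc):  # tool y along bank y, tilt th (deg) towards far side
    sgn=np.sign((Rc.as_matrix()[:,1]@Bz.apply([0,1,0])))
    a=R.from_euler('y',-th,degrees=True).apply([0,0,-1]);y=np.array([0,sgn,0]);x=np.cross(y,a)
    return Bz*R.from_matrix(np.c_[x,y,a])
def tcp_low(v,th): # TCP (world) with lowest robot-side tip corner at bank v (z above origin)
    t=np.radians(th);a=np.array([np.sin(t),0,-np.cos(t)]);p=np.array([-np.cos(t),0,-np.sin(t)])
    return B+Bz.apply(np.array(v)-.019*a-.0095*p)
def delta(pos,Rt):
    s=sensors.observe();Rc=R.from_rotvec(s["ee_rot"])
    return ((Rt*Rc.inv()).as_rotvec()/(np.pi/2)).round(4),(pos-s["position"]).round(4)
E
python3 - <<'E'
from plan import *
s=sensors.observe();Rc=R.from_rotvec(s["ee_rot"])
c=optics.calibration("wrist");Rw=R.from_rotvec(c["rvec"]);cp=-Rw.inv().apply(c["tvec"])
print("cam in tool",Rc.inv().apply(cp-s["position"]))
Rt=orient(42,Rc)
t=tcp_low([-.003,-.082,h],42)
a=Bz.apply([np.sin(.733),0,-np.cos(.733)])
print("tool axes",Rt.as_matrix().round(3),"cam at",Bz.inv().apply(t+Rt.apply(Rc.inv().apply(cp-s["position"]))-B))
print("touch tcp",t,"axis",a)
for d in(.18,.03): print(d,delta(t-a*d,Rt))
E
```

```text
cam in tool [ 0.06914349 -0.00019442 -0.13831782]
tool axes [[ 0.743  0.022  0.669]
 [ 0.016 -1.     0.015]
 [ 0.669  0.    -0.743]] cam at [-0.04982266 -0.08180558  0.28323269]
touch tcp [ 0.62115234 -0.03837052  0.13417649] axis [ 0.66894024  0.01471906 -0.74317044]
0.18 (array([ 0.0605, -0.4637, -0.1333]), array([0.3518, 0.5656, 0.0229]))
0.03 (array([ 0.0605, -0.4637, -0.1333]), array([ 0.4522,  0.5678, -0.0886]))
```

Emit:
{"api": "arm_command", "payload": {"deltas": [0.0605,-0.4637,-0.1333,0.352,0.566,0.023,0,0.0605,-0.4637,-0.1333,0.352,0.566,0.023,0,0.0605,-0.4637,-0.1333,0.352,0.566,0.023,0,0.0605,-0.4637,-0.1333,0.352,0.566,0.023,0,0.0605,-0.4637,-0.1333,0.352,0.566,0.023,0,0.0605,-0.4637,-0.1333,0.352,0.566,0.023,0,0.0605,-0.4637,-0.1333,0.352,0.566,0.023,0,0.0605,-0.4637,-0.1333,0.352,0.566,0.023,0,0.0605,-0.4637,-0.1333,0.352,0.566,0.023,0,0.0605,-0.4637,-0.1333,0.352,0.566,0.023,0,0.0605,-0.4637,-0.1333,0.352,0.566,0.023,0,0.0605,-0.4637,-0.1333,0.352,0.566,0.023,0,0.0605,-0.4637,-0.1333,0.352,0.566,0.023,0,0.0605,-0.4637,-0.1333,0.352,0.566,0.023,0,0.0605,-0.4637,-0.1333,0.352,0.566,0.023,0,0.0605,-0.4637,-0.1333,0.352,0.566,0.023,0,0.0605,-0.4637,-0.1333,0.352,0.566,0.023,0,0.0605,-0.4637,-0.1333,0.352,0.566,0.023,0,0.0605,-0.4637,-0.1333,0.352,0.566,0.023,0]}}

```text
clock: 2.0
position: [0.4993, -0.0397, 0.2704]
ee_rot: [-2.925, -0.036, -1.121]
force: [0.6, -0.3, 0.8]
width: 0.004
gripper_force: 0.0
```

```bash
python3 - <<'E'
from plan import *
import cv2
cv2.imwrite("pics/side1.png",cv2.resize(optics.get_image("side")[60:290,140:400],None,fx=2.6,fy=2.6))
cv2.imwrite("pics/w1.png",optics.get_image("wrist"))
s=sensors.observe();Rc=R.from_rotvec(s["ee_rot"]);Rt=orient(42,Rc)
t=tcp_low([-.003,-.082,h],42);a=Bz.apply([np.sin(.733),0,-np.cos(.733)])
print(s["clock"],s["joints"].round(2),s["force"],s["width"])
for d in(.18,.03,0): print(d,delta(t-a*d,Rt))
E
```

```text
2.1 [ 1.36 -0.03 -1.27  2.35 -0.94  0.12 -0.57] [ 0.01174392 -0.60004305  0.18037174] 0.004306163493749563
0.18 (array([ 0.0002, -0.0005, -0.0015]), array([ 0.0013, -0.0011, -0.0026]))
0.03 (array([ 0.0002, -0.0005, -0.0015]), array([ 0.1017,  0.0011, -0.1141]))
0 (array([ 0.0002, -0.0005, -0.0015]), array([ 0.1217,  0.0015, -0.1364]))
```

View pics/side1.png

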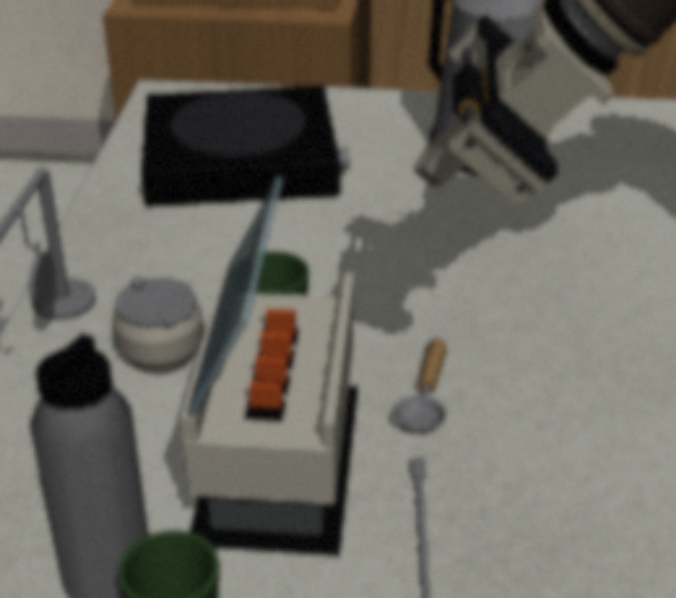

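View pics/w1.png

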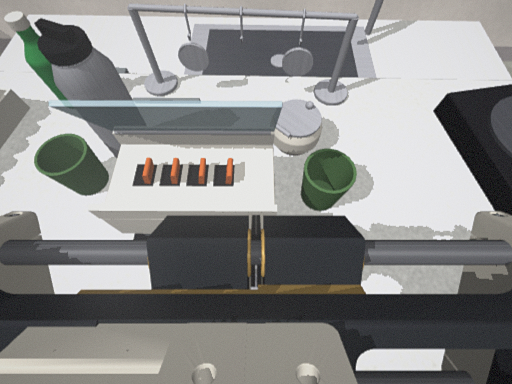

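The side view shows the tool tilted in front of the bank at crop (490,110). The wrist view shows the four paddles at (148–230,172), clear of the cover. Moving in along the tool axis.

Emit:
{"api": "arm_command", "payload": {"deltas": [0,0,0,0.025,0,-0.029,0,0,0,0,0.05,0,-0.057,0,0,0,0,0.075,0.001,-0.085,0,0,0,0,0.1,0.001,-0.113,0,0,0,0,0.1,0.001,-0.113,0,0,0,0,0.1,0.001,-0.113,0]}}

```text
clock: 2.7
position: [0.5134, -0.0573, 0.263]
ee_rot: [-2.905, -0.052, -1.098]
force: [0.2, 0.4, -0.1]
width: 0.006
gripper_force: 0.0
```

```bash
python3 - <<'E'
from plan import *
import cv2
s=sensors.observe();Rc=R.from_rotvec(s["ee_rot"]);Rt=orient(42,Rc)
t=tcp_low([-.003,-.082,h],42);a=Bz.apply([np.sin(.733),0,-np.cos(.733)])
print(s["clock"],s["joints"].round(3),s["force"],s["position"])
for d in(.03,.01,0): print(d,delta(t-a*d,Rt))
cv2.imwrite("pics/side2.png",cv2.resize(optics.get_image("side")[80:260,180:360],None,fx=3.3,fy=3.3,interpolation=cv2.INTER_CUBIC))
E
```

```text
2.7 [ 0.42  -0.006 -0.341  2.364 -0.989  0.118 -0.509] [ 0.23777159  0.38620174 -0.09215697] [ 0.51338801 -0.05725252  0.26296712]
0.03 (array([-0.0133, -0.0068, -0.0138]), array([ 0.0877,  0.0184, -0.1065]))
0.01 (array([-0.0133, -0.0068, -0.0138]), array([ 0.1011,  0.0187, -0.1214]))
0 (array([-0.0133, -0.0068, -0.0138]), array([ 0.1078,  0.0189, -0.1288]))
```

View pics/side2.png

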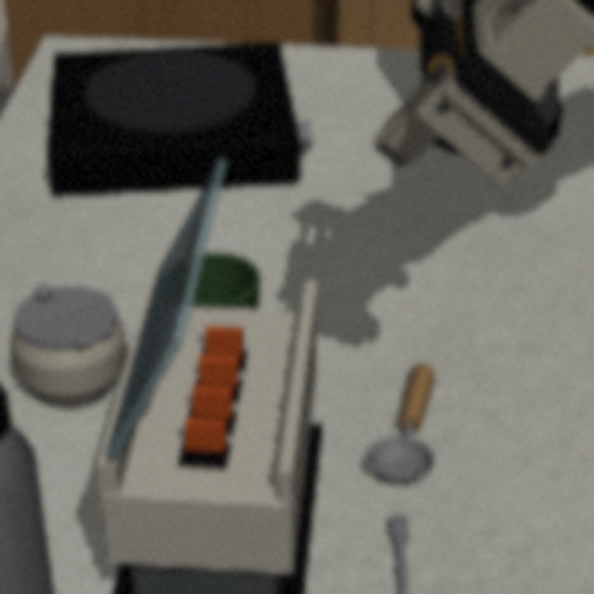

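The arm is reconfiguring with joint 6 at its limit, and it has not reached the bank yet. I'll fit a simple arm model to check which tilt is reachable.

```bash
cat >kin.py <<'E'
from plan import *
from scipy.optimize import least_squares
LO=np.array([-2.62,-.44,-1.27,.08,-1.32,.12,-2.74]);HI=np.array([2.62,2.09,1.32,2.57,4.46,2,2.74])
D=[([1.22738,.43513,.02498,1.57398,-.01159,1.13397,-.07508],[.14891,-.60658,.24505],[-3.11756,-.37713,.00046]),
([1.36,-.03,-1.27,2.35,-.94,.12,-.57],[.4993,-.0397,.2704],[-2.925,-.036,-1.121])]
s=sensors.observe();D.append((s["joints"],s["position"],s["ee_rot"]))
def fk(q,g,sg=None):
    base,H,L1,L2,L3,e,j5o,j7o=g
    M=R.from_euler('z',base);p=np.array([0,0,H])
    M=M*R.from_euler('z',q[0])*R.from_euler('y',q[1])
    M=M*R.from_euler('z',q[2]);p=p+M.apply([e,0,L1]);M=M*R.from_euler('y',q[3])
    p=p+M.apply([-e,0,0]);M=M*R.from_euler('z',q[4]+j5o);p=p+M.apply([0,0,L2])
    M=M*R.from_euler('y',q[5]);p=p+M.apply([0,0,L3]);M=M*R.from_euler('z',q[6]+j7o)
    return p,M
def fitg():
    best=None
    for b in(0,-np.pi/2,np.pi,np.pi/2,-2.57):
      for j7 in(0,np.pi/2,np.pi,-np.pi/2):
        f=least_squares(lambda g:np.concatenate([np.r_[(fk(q,g)[0]-p)*5,(fk(q,g)[1].inv()*R.from_rotvec(r)).as_rotvec()] for q,p,r in D]),[b,.3,.4,.4,.2,0,0,j7])
        if best is None or f.cost<best.cost:best=f
    return best
def ik(pos,Rt,g,q0,m=.03):
    best=None
    for k in range(12):
        x0=np.clip(q0+np.random.default_rng(k).normal(0,.5*(k>0),7),LO+m+.01,HI-m-.01)
        f=least_squares(lambda q:np.r_[(fk(q,g)[0]-pos)*5,(fk(q,g)[1].inv()*Rt).as_rotvec(),.003*(q-q0)],x0,bounds=(LO+m,HI-m))
        if best is None or f.cost<best.cost:best=f
    q=best.x;p,M=fk(q,g)
    return q.round(2),np.linalg.norm(p-pos).round(4),np.linalg.norm((M.inv()*Rt).as_rotvec()).round(3)
E
python3 - <<'E'
from kin import *
f=fitg();print(f.cost,f.x.round(3));print(f.fun.reshape(-1,6).round(3))
np.save("g.npy",f.x)
Rc=R.from_rotvec(D[-1][2])
for th in(42,36,32):
    Rt=orient(th,Rc);t=tcp_low([-.006,-.082,h+.003],th);t2=tcp_low([-.006,.085,h+.016],th);a=Bz.apply([np.sin(np.radians(th)),0,-np.cos(np.radians(th))])
    for n,x in(("d.18",t-.18*a),("d.12+",t-.12*a),("touch",t),("end",t2)):print(th,n,*ik(x,Rt,f.x,np.array([.9,.3,-.3,1.8,-.3,.5,-.2])))
E
```

```text
0.1410193013804959 [ 0.166  3.459 -0.452  0.863  2.033 -0.88  -0.135  4.773]
[[-0.024  0.013 -0.03   0.027 -0.12  -0.318]
 [ 0.073  0.237  0.014 -0.072 -0.016  0.162]
 [-0.095 -0.191  0.016 -0.009 -0.015  0.156]]
42 d.18 [-1.3   0.04  1.29  2.31 -0.81  0.15 -0.62] 0.0001 0.003
42 d.12+ [ 0.66 -0.06 -0.67  2.36 -0.77  0.15 -0.65] 0.0 0.0
42 touch [ 0.61 -0.18 -0.49  2.45 -0.98  0.28 -0.38] 0.0 0.0
42 end [ 0.66 -0.2  -0.67  2.43 -0.86  0.22 -0.62] 0.0 0.0
36 d.18 [-0.17  0.14  0.15  2.   -0.1   0.38 -1.32] 0.0 0.0
36 d.12+ [ 0.    0.08 -0.08  2.04  0.05  0.39 -1.5 ] 0.0 0.0
36 touch [ 0.92 -0.05 -0.86  2.14 -0.22  0.43 -1.17] 0.0 0.0
36 end [ 1.06 -0.06 -1.24  2.13  0.07  0.41 -1.63] 0.0 0.001
32 d.18 [-0.17  0.19  0.25  1.83 -0.15  0.59 -1.23] 0.0 0.0
32 d.12+ [-0.1   0.13  0.09  1.88 -0.01  0.58 -1.4 ] 0.0 0.0
32 touch [ 0.47  0.01 -0.53  1.98  0.06  0.59 -1.49] 0.0 0.0
32 end [ 0.07  0.03 -0.51  1.97  0.43  0.63 -2.12] 0.0 0.0
```

```bash
python3 - <<'E'
import re
t=open('kin.py').read()
t=t.replace("    base,H","    q=np.array(q)*SG\n    base,H").replace("def fk","SG=np.ones(7)\nimport itertools\ndef fk",1)
t=t[:t.index("def fitg")]+'''def fitg():
    global SG
    best=None
    for s1,s3,s5,s7,s6 in itertools.product((1,-1),repeat=5):
      S=np.array([s1,1,s3,1,s5,s6,s7])
      SG=S
      for b in(-2.56,-.1):
       for j5 in ((0,) if s6>0 else (0,np.pi)):
        for j7 in(0,np.pi/2,np.pi,-np.pi/2):
          f=least_squares(lambda g:np.concatenate([np.r_[(fk(q,g)[0]-p)*5,(fk(q,g)[1].inv()*R.from_rotvec(r)).as_rotvec()] for q,p,r in D]),[b,.3,.4,.4,.2,0,j5,j7],loss="soft_l1",max_nfev=60)
          if best is None or f.cost<best[0].cost:best=(f,S)
    SG=best[1]
    return best
'''+t[t.index("def ik"):]
open('kin.py','w').write(t)
E
cat >chk.py <<'E'
import kin;from kin import *
f,S=fitg();print(f.cost,f.x.round(3),S);print(f.fun.reshape(-1,6).round(3))
np.save("g.npy",np.r_[f.x,S])
Rc=R.from_rotvec(D[-1][2])
for th in(42,36,32):
    Rt=orient(th,Rc);t=tcp_low([-.006,-.082,h+.003],th);t2=tcp_low([-.006,.085,h+.016],th);a=Bz.apply([np.sin(np.radians(th)),0,-np.cos(np.radians(th))])
    for n,x in(("d.12",t-.12*a),("touch",t),("end",t2)):print(th,n,*ik(x,Rt,f.x,D[-1][0]))
E
timeout 500 python3 chk.py
```

```text
0.008219877238069051 [-0.065  0.132  0.535  0.361  0.246  0.054  3.116  4.678] [-1  1 -1  1 -1 -1 -1]
[[ 0.035  0.008 -0.007  0.001  0.024 -0.02 ]
 [ 0.044 -0.061  0.001  0.046  0.005  0.009]
 [-0.048  0.042  0.006  0.045  0.003  0.011]]
42 d.12 [-0.29  0.11  0.37  2.32 -1.29  0.15 -0.24] 0.0043 0.055
42 touch [-0.1   0.36  0.16  2.17 -1.29  0.15 -0.25] 0.0111 0.154
42 end [-0.9   0.44  0.75  2.15 -1.29  0.15 -0.61] 0.0085 0.119
36 d.12 [ 0.01  0.12  0.04  2.26 -0.54  0.16 -0.99] 0.0 0.0
36 touch [-0.13  0.37  0.2   2.17 -1.29  0.15 -0.26] 0.0043 0.06
36 end [-0.84  0.42  0.68  2.15 -1.29  0.15 -0.59] 0.0019 0.027
32 d.12 [-0.04  0.14  0.09  2.18 -0.32  0.28 -1.22] 0.0 0.0
32 touch [-0.15  0.37  0.22  2.17 -1.25  0.15 -0.31] 0.0 0.0
32 end [-0.73  0.4   0.54  2.12 -0.78  0.15 -1.08] 0.0 0.0
```

```bash
cat >chk2.py <<'E'
import kin;from kin import *
G=np.load("g.npy");kin.SG=G[8:];g=G[:8];q0=sensors.observe()["joints"]
Rc=R.from_rotvec(sensors.observe()["ee_rot"])
for th in(30,28):
    Rt=orient(th,Rc);t=tcp_low([-.010,-.082,h],th);t2=tcp_low([-.010,.085,h+.016],th);a=Bz.apply([.669,0,-.743])
    print(delta(t-.1*a,Rt))
    for n,x in(("d.1",t-.1*a),("touch",t),("end",t2)):print(th,n,*ik(x,Rt,g,q0))
E
python3 chk2.py
```

```text
(array([-0.0179,  0.1264, -0.0145]), array([ 0.0375,  0.0159, -0.0536]))
30 d.1 [-0.1   0.17  0.15  2.22 -0.41  0.25 -1.12] 0.0 0.0
30 touch [-0.11  0.37  0.16  2.16 -0.91  0.15 -0.65] 0.0 0.0
30 end [-0.74  0.41  0.57  2.11 -0.68  0.2  -1.17] 0.0 0.0
(array([-0.0187,  0.1486, -0.0142]), array([ 0.0383,  0.0159, -0.0536]))
28 d.1 [-0.1   0.18  0.16  2.19 -0.34  0.3  -1.2 ] 0.0 0.0
28 touch [-0.13  0.38  0.19  2.13 -0.72  0.2  -0.84] 0.0 0.0
28 end [-0.74  0.42  0.57  2.08 -0.6   0.25 -1.26] 0.0 0.0
```

Emit:
{"api": "arm_command", "payload": {"deltas": [-0.0187,0.1486,-0.0142,0.01,0.016,-0.01,0,-0.0187,0.1486,-0.0142,0.02,0.016,-0.02,0,-0.0187,0.1486,-0.0142,0.038,0.016,-0.04,0,-0.0187,0.1486,-0.0142,0.038,0.016,-0.054,0,-0.0187,0.1486,-0.0142,0.038,0.016,-0.054,0,-0.0187,0.1486,-0.0142,0.038,0.016,-0.054,0,-0.0187,0.1486,-0.0142,0.038,0.016,-0.054,0,-0.0187,0.1486,-0.0142,0.038,0.016,-0.054,0]}}

```text
clock: 3.55
position: [0.5509, -0.0409, 0.2091]
ee_rot: [-3.044, -0.03, -0.759]
force: [-1.1, 1.1, 0.8]
width: 0.002
gripper_force: 0.0
```

```bash
cat >st.py <<'E'
from plan import *
s=sensors.observe();Rc=R.from_rotvec(s["ee_rot"]);Rt=orient(28,Rc)
t=tcp_low([-.011,-.082,h],28);a=Bz.apply([.669,0,-.743])
print(s["clock"],s["joints"].round(3),s["force"].round(2),s["position"])
for d in(.1,.01,0): print(d,delta(t-a*d,Rt))
E
python3 st.py
```

```text
3.55 [ 0.13   0.161 -0.173  2.199  0.119  0.297 -1.69 ] [-1.06  1.09  0.77] [ 0.55090632 -0.04090888  0.20908469]
0.1 (array([0.0002, 0.0002, 0.0017]), array([0.0005, 0.001 , 0.0002]))
0.01 (array([0.0002, 0.0002, 0.0017]), array([ 0.0607,  0.0023, -0.0667]))
0 (array([0.0002, 0.0002, 0.0017]), array([ 0.0674,  0.0025, -0.0741]))
```

Emit:
{"api": "arm_command", "payload": {"deltas": [0,0,0,0.015,0.001,-0.015,0,0,0,0,0.03,0.001,-0.031,0,0,0,0,0.045,0.002,-0.047,0,0,0,0,0.06,0.002,-0.058,0,0,0,0,0.067,0.0025,-0.065,0,0,0,0,0.067,0.0025,-0.065,0,0,0,0,0.067,0.0025,-0.065,0]}}

```text
clock: 4.25
position: [0.6176, -0.0396, 0.1446]
ee_rot: [-3.045, -0.026, -0.76]
force: [0.0, 0.7, 0.2]
width: 0.005
gripper_force: 0.0
```

```bash
python3 st.py
```

```text
4.25 [ 0.04   0.356 -0.081  2.134  0.209  0.167 -1.78 ] [0.02 0.69 0.23] [ 0.6176136  -0.0396127   0.14458103]
0.1 (array([0.0006, 0.0003, 0.0032]), array([-0.0662, -0.0003,  0.0647]))
0.01 (array([0.0006, 0.0003, 0.0032]), array([-0.006 ,  0.001 , -0.0022]))
0 (array([0.0006, 0.0003, 0.0032]), array([ 0.0007,  0.0012, -0.0096]))
```

Now feeling down in small steps.

Emit:
{"api": "arm_command", "payload": {"deltas": [0,0,0,0,0.001,-0.003,0,0,0,0,0,0.001,-0.006,0,0,0,0,0,0.001,-0.006,0]}}

```text
clock: 4.55
position: [0.6178, -0.0383, 0.1382]
ee_rot: [-3.045, -0.027, -0.76]
force: [-0.3, -0.3, -0.1]
width: 0.006
gripper_force: 0.0
```

Emit:
{"api": "arm_command", "payload": {"deltas": [0,0,0,0,0,-0.001,0,0,0,0,0,0,-0.002,0,0,0,0,0,0,-0.002,0]}}

```text
clock: 4.85
position: [0.6184, -0.0383, 0.1366]
ee_rot: [-3.045, -0.027, -0.761]
force: [-4.0, -0.1, 6.7]
width: 0.009
gripper_force: 3.2
```

Floor felt at TCP z ≈ 0.137, which puts the deck at about 0.116. Lifting 16 mm.

Emit:
{"api": "arm_command", "payload": {"deltas": [0,0,0,0,0,0.008,0,0,0,0,0,0,0.0162,0,0,0,0,0,0,0.0162,0,0,0,0,0,0,0.0162,0]}}

```text
clock: 5.25
position: [0.6185, -0.0385, 0.153]
ee_rot: [-3.045, -0.027, -0.762]
force: [-0.6, 0.5, -0.2]
width: 0.007
gripper_force: 0.0
```

Emit:
{"api": "arm_command", "payload": {"deltas": [0,0,0,0,0.01,0,0,0,0,0,0,0.02,0,0,0,0,0,-0.001,0.03,0,0,0,0,0,-0.001,0.04,0,0,0,0,0,-0.001,0.04,0,0]}}

```text
clock: 5.75
position: [0.6172, 0.0033, 0.1523]
ee_rot: [-3.044, -0.031, -0.76]
force: [-0.3, 0.0, -1.1]
width: 0.004
gripper_force: 0.0
```

```bash
python3 st.py
```

```text
5.75 [-0.128  0.337  0.011  2.138  0.239  0.185 -1.894] [-0.27  0.05 -1.11] [0.61722746 0.00332892 0.15225904]
0.1 (array([0.0007, 0.0003, 0.0014]), array([-0.0658, -0.0432,  0.057 ]))
0.01 (array([0.0007, 0.0003, 0.0014]), array([-0.0056, -0.0419, -0.0099]))
0 (array([0.0007, 0.0003, 0.0014]), array([ 0.001 , -0.0418, -0.0173]))
```

Emit:
{"api": "arm_command", "payload": {"deltas": [0,0,0,0,0.01,0,0,0,0,0,0,0.02,0,0,0,0,0,-0.001,0.03,0,0,0,0,0,-0.001,0.04,0,0,0,0,0,-0.001,0.05,0,0,0,0,0,-0.001,0.06,0,0,0,0,0,-0.0015,0.065,0,0,0,0,0,-0.0015,0.065,0,0]}}

```text
clock: 6.55
position: [0.6156, 0.0672, 0.1522]
ee_rot: [-3.045, -0.029, -0.76]
force: [0.7, -1.0, -0.6]
width: 0.005
gripper_force: 0.0
```

Emit:
{"api": "arm_command", "payload": {"deltas": [0,0,0,0,0.01,0,0,0,0,0,0,0.02,0,0,0,0,0,-0.001,0.03,0,0,0,0,0,-0.001,0.04,0,0,0,0,0,-0.001,0.05,0,0,0,0,0,-0.001,0.06,0,0,0,0,0,-0.0015,0.066,0,0,0,0,0,-0.0015,0.066,0,0]}}

```text
clock: 7.35
position: [0.6143, 0.1331, 0.1523]
ee_rot: [-3.045, -0.029, -0.76]
force: [-0.0, 0.1, -0.4]
width: 0.004
gripper_force: 0.0
```

```bash
python3 - <<'E'
from plan import *
import cv2
cv2.imwrite("pics/side3.png",cv2.resize(optics.get_image("side")[110:270,170:330],None,fx=3.7,fy=3.7,interpolation=cv2.INTER_CUBIC))
s=sensors.observe();print(s["joints"].round(3),Bz.inv().apply(s["position"]-B))
E
```

```text
[-0.622  0.362  0.287  2.121  0.306  0.222 -2.212] [-0.01183598  0.08895283  0.15234497]
```

View pics/side3.png

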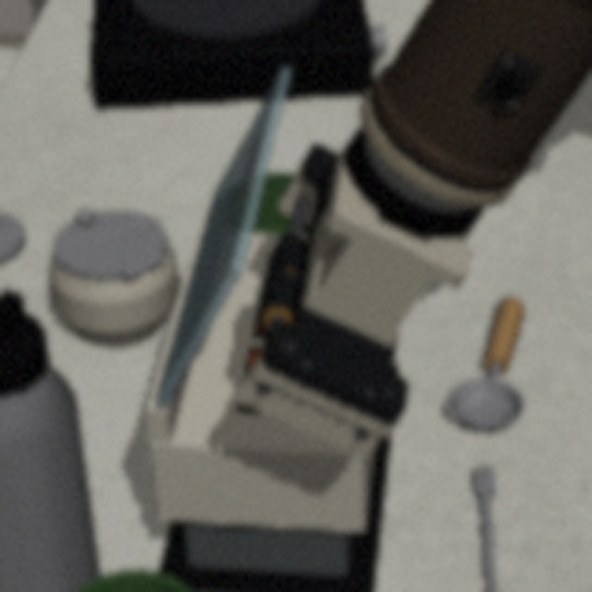

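```bash
python3 - <<'E'
from plan import *
import cv2
a=cv2.resize(cv2.convertScaleAbs(optics.get_image("scene")[155:265,190:310],alpha=1.4),(480,440),interpolation=cv2.INTER_CUBIC)
w=cv2.resize(optics.get_image("wrist"),(320,240));b=np.zeros((440,320,3),np.uint8);b[:240]=w
cv2.imwrite("pics/combo.png",np.hstack([a,b]))
E
```

```text
(no output)
```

View pics/combo.png

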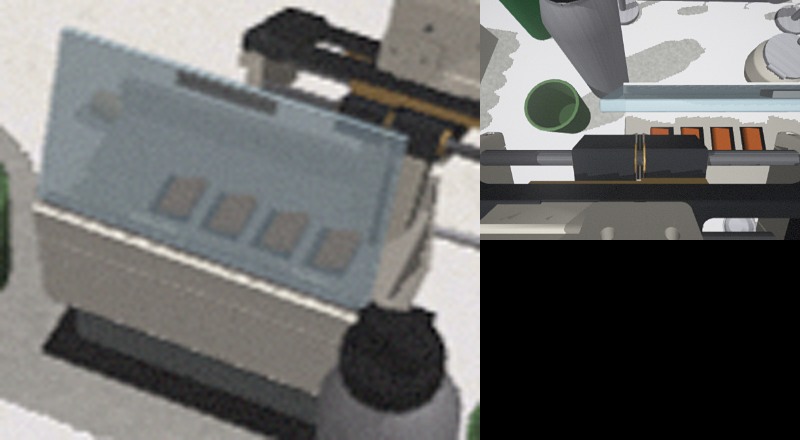

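All four paddles are laid over: flat patches at (180,197) to (335,250) in the scene crop, and wide orange ones in the wrist view. Withdrawing forward and up.

Emit:
{"api": "arm_command", "payload": {"deltas": [0,0,0,-0.02,0,0.025,0,0,0,0,-0.045,0,0.055,0,0,0,0,-0.07,0,0.085,0,0,0,0,-0.09,0,0.12,0,0,0,0,-0.09,-0.04,0.15,0,0,0,0,-0.09,-0.08,0.18,0,0,0,0,-0.09,-0.12,0.18,0,0,0,0,-0.09,-0.145,0.18,0,0,0,0,-0.09,-0.145,0.18,0,0,0,0,-0.09,-0.145,0.18,0]}}

```text
clock: 8.5
position: [0.5241, -0.0132, 0.3325]
ee_rot: [-3.045, -0.024, -0.76]
force: [-0.7, 1.1, -0.1]
width: 0.009
gripper_force: 0.0
```

```bash
cat >st2.py <<'E'
from plan import *
h=.1155
s=sensors.observe();Rc=R.from_rotvec(s["ee_rot"]);Rt=orient(0,Rc)
print(s["clock"],s["joints"].round(3),s["force"].round(2),s["position"].round(4))
r=.085
print("above",delta(B+Bz.apply([.04,-.055,h+.165+.019]),Rt))
for ph in(70,63,50,40,30,20,10,0):
    p=np.radians(ph);c=[.05-r*np.cos(p)+.006*np.sin(p)+.0095,-.055,h+.026+r*np.sin(p)+.006*np.cos(p)+.019]
    print(ph,(B+Bz.apply(c)).round(4),delta(B+Bz.apply(c),Rt)[1])
E
python3 st2.py
```

```text
8.5 [-0.678 -0.109  0.531  2.107  0.187  0.649 -1.813] [-0.7   1.11 -0.13] [ 0.5241 -0.0132  0.3325]
above (array([-0.0054,  0.3116,  0.004 ]), array([ 0.1451,  0.0029, -0.033 ]))
70 [ 0.6653 -0.0104  0.2424] [ 0.1412  0.0028 -0.0901]
63 [ 0.6555 -0.0106  0.239 ] [ 0.1314  0.0026 -0.0936]
50 [ 0.6387 -0.011   0.2295] [ 0.1146  0.0022 -0.103 ]
40 [ 0.6275 -0.0112  0.2197] [ 0.1034  0.0019 -0.1128]
30 [ 0.6181 -0.0114  0.2082] [ 0.0941  0.0017 -0.1243]
20 [ 0.6109 -0.0116  0.1952] [ 0.0868  0.0016 -0.1373]
10 [ 0.606  -0.0117  0.1812] [ 0.082   0.0015 -0.1513]
0 [ 0.6037 -0.0117  0.1665] [ 0.0797  0.0014 -0.166 ]
```

Emit:
{"api": "arm_command", "payload": {"deltas": [-0.0054,0.3116,0.004,0.04,0.003,0,0,-0.0054,0.3116,0.004,0.08,0.003,0,0,-0.0054,0.3116,0.004,0.12,0.003,0,0,-0.0054,0.3116,0.004,0.155,0.003,0,0,-0.0054,0.3116,0.004,0.155,0.003,-0.0,0,-0.0054,0.3116,0.004,0.155,0.003,-0.02,0,-0.0054,0.3116,0.004,0.155,0.003,-0.05,0,-0.0054,0.3116,0.004,0.155,0.003,-0.08,0,-0.0054,0.3116,0.004,0.152,0.003,-0.088,0,-0.0054,0.3116,0.004,0.152,0.003,-0.088,0]}}

```text
clock: 9.5
position: [0.6753, -0.0082, 0.2428]
ee_rot: [-3.141, -0.039, 0.006]
force: [0.3, 0.0, 0.4]
width: 0.007
gripper_force: 0.0
```

```bash
python3 st2.py
```

```text
9.5 [-0.469  0.582  0.667  1.474 -0.371  1.218 -1.297] [0.29 0.02 0.36] [ 0.6753 -0.0082  0.2428]
above (array([-0.0004, -0.0025, -0.0019]), array([-0.0061, -0.0021,  0.0567]))
70 [ 0.6653 -0.0104  0.2424] [-0.01   -0.0022 -0.0004]
63 [ 0.6555 -0.0106  0.239 ] [-0.0198 -0.0024 -0.0039]
50 [ 0.6387 -0.011   0.2295] [-0.0366 -0.0027 -0.0134]
40 [ 0.6275 -0.0112  0.2197] [-0.0478 -0.003  -0.0231]
30 [ 0.6181 -0.0114  0.2082] [-0.0572 -0.0032 -0.0347]
20 [ 0.6109 -0.0116  0.1952] [-0.0644 -0.0034 -0.0476]
10 [ 0.606  -0.0117  0.1812] [-0.0692 -0.0035 -0.0617]
0 [ 0.6037 -0.0117  0.1665] [-0.0715 -0.0035 -0.0763]
```

Pushing along the arc to about 30°.

Emit:
{"api": "arm_command", "payload": {"deltas": [0,0,0,-0.01,-0.002,0,0,0,0,0,-0.02,-0.002,-0.004,0,0,0,0,-0.0285,-0.002,-0.0085,0,0,0,0,-0.0366,-0.003,-0.0134,0,0,0,0,-0.0425,-0.003,-0.018,0,0,0,0,-0.0478,-0.003,-0.0231,0,0,0,0,-0.0528,-0.003,-0.0288,0,0,0,0,-0.0572,-0.003,-0.0347,0]}}

```text
clock: 10.3
position: [0.6184, -0.0123, 0.209]
ee_rot: [-3.141, -0.038, 0.002]
force: [0.0, -0.1, 0.9]
width: 0.002
gripper_force: 0.3
```

Emit:
{"api": "arm_command", "payload": {"deltas": [0,0,0,-0.0038,0,-0.0063,0,0,0,0,-0.0072,0,-0.0129,0,0,0,0,-0.0098,0,-0.0199,0,0,0,0,-0.012,0,-0.027,0,0,0,0,-0.0135,0,-0.034,0,0,0,0,-0.0143,0,-0.039,0,0,0,0,-0.0143,0,-0.039,0]}}

```text
clock: 11.0
position: [0.6043, -0.0123, 0.1699]
ee_rot: [-3.141, -0.038, 0.002]
force: [-0.0, 0.2, -0.0]
width: 0.007
gripper_force: 0.0
```

```bash
python3 st2.py
```

```text
11.0 [-0.507  0.532  0.651  1.754 -0.377  0.986 -1.257] [-0.01  0.23 -0.04] [ 0.6043 -0.0123  0.1699]
above (array([-0.0002, -0.0009, -0.0013]), array([0.0649, 0.002 , 0.1296]))
70 [ 0.6653 -0.0104  0.2424] [0.0609 0.0019 0.0725]
63 [ 0.6555 -0.0106  0.239 ] [0.0511 0.0017 0.0691]
50 [ 0.6387 -0.011   0.2295] [0.0343 0.0013 0.0596]
40 [ 0.6275 -0.0112  0.2197] [0.0231 0.001  0.0498]
30 [ 0.6181 -0.0114  0.2082] [0.0138 0.0008 0.0383]
20 [ 0.6109 -0.0116  0.1952] [0.0065 0.0007 0.0253]
10 [ 0.606  -0.0117  0.1812] [0.0017 0.0006 0.0113]
0 [ 0.6037 -0.0117  0.1665] [-0.0006  0.0005 -0.0034]
```

Emit:
{"api": "arm_command", "payload": {"deltas": [0,0,0,0,0,-0.0015,0,0,0,0,0,0,-0.003,0,0,0,0,0,0,-0.0035,0]}}

```text
clock: 11.3
position: [0.605, -0.0123, 0.1673]
ee_rot: [-3.141, -0.038, -0.0]
force: [0.3, 0.4, 0.5]
width: 0.002
gripper_force: 0.0
```

Emit:
{"api": "arm_command", "payload": {"deltas": [0,0,0,0,0,0.02,0,0,0,0,-0.03,-0.02,0.06,0,0,0,0,-0.08,-0.05,0.11,0,0,0,0,-0.12,-0.09,0.14,0,0,0,0,-0.15,-0.13,0.14,0,0,0,0,-0.15,-0.13,0.14,0,0,0,0,-0.15,-0.13,0.14,0]}}

```text
clock: 12.0
position: [0.452, -0.1473, 0.3093]
ee_rot: [-3.14, -0.026, -0.005]
force: [0.4, 0.6, -0.3]
width: 0.003
gripper_force: 0.0
```

```bash
python3 - <<'E'
from plan import *
import cv2
a=cv2.resize(cv2.convertScaleAbs(optics.get_image("scene")[135:325,140:350],alpha=1.2),(420,380),interpolation=cv2.INTER_CUBIC)
b=cv2.resize(optics.get_image("side")[130:320,140:330],(380,380),interpolation=cv2.INTER_CUBIC)
cv2.imwrite("pics/fin.png",np.hstack([a,b]));s=sensors.observe();print(s["clock"],s["force"])
E
```

```text
12.1 [-0.21825215 -0.53464758 -0.2671645 ]
```

View pics/fin.png

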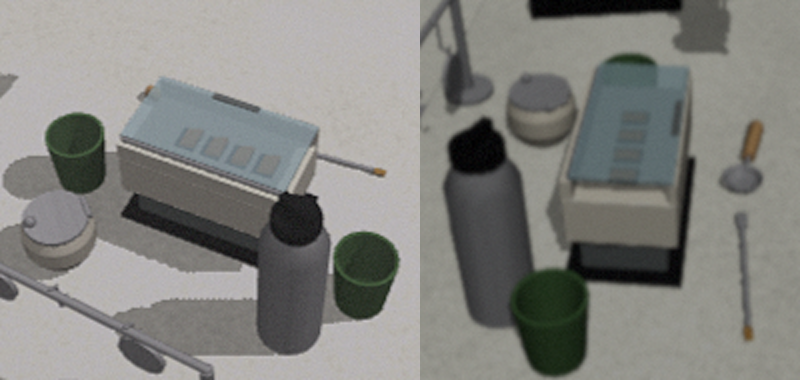

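The cover is shut flat, at (220,130) in the scene half and (630,125) in the side half. All four paddles are laid over beneath it and the other objects stand where they were.

```bash
python3 -c "
from cell import arm
print(arm.sign_off())"
```

```text
the job is handed in; nothing more can be done
None
```

All four switches were laid off in one unbroken finger drag, the cover is shut flat, nothing else was disturbed, and the job was handed in at about 12 s on the robot's clock with the arm clear.

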